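Interleave acrylic blanks in a stacking cassette with a layer pad

ROBOT

A 6-joint arm with a two-finger parallel gripper is mounted at the origin on the work surface. World frame = base frame: x ahead of the robot, y to its left, z up, the work surface at z = 0. Lengths are in m, angles in degrees, forces in N, time in s.
With the tool pointing down it reaches from about 0.35 to 0.875 m from the base axis. Payload 4.2 kg.
Tool frame: the origin (TCP) lies midway between the tips of the shut fingers; the grasp point (between the pads) lies 19 mm behind it; z points along the fingers, y is the line along which they close (so a half turn about z gives the same grasp; the last joint's range is limited). The gripper opens to 87 mm and grips with 3 to 60 N. Pads are 19 mm wide; open, the fingers measure 117 mm over their backs; the gripper's body (75 mm by 190 mm) begins 51 mm behind the grasp point.
Start: joints at [14.817, 22.042, 0.453, 0, -68.411, -14.817], TCP at [0.625, 0, 0.223] pointing down, gripper open.
Joint ranges: [-179.83, 179.83], [-69.29, 118.12], [-61.27, 80.66], [-181.25, 117.63], [-171.15, -9.14], [-177.46, 177.46]. Speed limits (degrees/s): [159.86, 159.86, 180, 180, 180, 180].

INTERFACE

Orientations are given as a 3x3 rotation matrix whose columns are the frame's x, y, z axes.
In Python, from station import sense, capture, camera_params, finish_job gives the robot as it stands.
- The arm moves only by the tool drive_tool, never from a script. Its argument "rows" is a list of rows, each an object of numbers: "tx", "ty", "tz": the shift along the tool's x, y, z in cm; "ax", "ay", "az": the turn, a rotation vector about the tool's x, y, z in rad; "claw": the finger opening in cm, from 0 to 8.7. In form: [{"tx": .., "ty": .., "tz": .., "ax": .., "ay": .., "az": .., "claw": ..}, ...]. A call has 1 to 10 rows; each row shifts and turns the commanded pose from where the row before left it, along the tool's axes as they then stand; what a row does not reach is not made up. A row lasts 1/12 s, in which the tool goes at most 41.7 mm and 7.16 degrees, less where a joint would pass 70% of its speed; a pose out of reach is approached as far as the arm can. A call with a gripper value outside its range is refused whole. The fingers move at their own pace and stop on an object; the grip force is fixed at half the most. Time passes only in rows, so rows that do not move let the fingers close. It gives the time, the measured TCP pose, the force, the opening and the grip force at its end, in the units of the state.
- sense(): the state, without advancing time (a new reading comes with each control period).
- capture(name): name is "scene" or "side" or "wrist"; returns (picture, depth): 384x512x3 uint8, red, green, blue; 384x512 float32, m along the optical axis (not along the pixel's ray), 0 where there is no reading.
- camera_params(name): a dict with "intrinsics" (3x3 intrinsics, pixels), "R" (3x3) and "t" (3): a world point X has camera coordinates R X + t; the wrist camera has in their place "tool_from_camera" (4x4, takes a point from camera to tool coordinates, whose origin is the TCP and whose axes are the flange's). Camera axes: x right, y down, z forward; pixel columns grow to the right and rows downward; lengths in m; the calibration is good to about 2 mm. A picture is of the moment at which its call begins: read the wrist's pose just before it. camera_params takes no time and is no camera call.
- finish_job(): hands the job in; it is judged then, once.
The state is a dict: "time_s": time; "joints": joint angles; "joint_velocities": joint speeds; "effort": joint torques, N m; "tcp_pos": TCP position; "ee_rot": TCP orientation; "wrist_force": force on the tool from outside, world axes, zero at the start; "moment": the same for the moment, N m; "gripper_width": opening from 0.0 (shut) to 1.0 (fully open); "gripper_force": force on a finger pad.
Only numpy, scipy, OpenCV 4.12 (cv2) and the standard library are available. Lean on these libraries where they do the work, as an engineer would, in place of code of your own. Each camera call takes 0.05 s, during which the arm holds its last target. There are 200 camera calls.

TASK

Pack the next blue acrylic blank: lay the white layer pad flat on the blue blank that is already in the plywood cassette, then take the other blue blank from the stock rack and stack it on the pad, so that all three lie flat inside the cassette walls. The polished blanks must never touch one another; lower the pad and the blank gently instead of dropping them, keep the first blank in its place and leave everything else on the bench where it is.

Things in the scene. Friction and masses are not known exactly. Their poses are not given: they have to be found in the camera images.
- cassette_floor (a point): centre of the inner floor of the plywood stacking cassette, fixed to the bench, 8 mm above the bench; x runs along its length, z up. Open on top; inside 190 mm (x) by 65 mm (y), walls 9 mm thick, their tops 38 mm above the inner floor (46 mm above the bench), outside 208 by 83 mm. The middle of each long wall has a finger cut-out 54 mm wide (27 mm either side of the centre), cut right down to the inner floor; elsewhere the walls are closed
- blank1_mid (a point): centre of the first blue acrylic blank, 180 (x) by 56 (y) by 10 mm (z), 0.12 kg, lying loose on the cassette's floor
- blank2_mid (a point): centre of the blue acrylic blank to be packed, 180 (x) by 56 (y) by 10 mm (z), 0.08 to 0.17 kg, lying loose on the bench in one of the three lower bays of the rack. The end towards its -x sticks out 65 to 78 mm in front of the rack; its middle is under the rack's roof
- pad_mid (a point): centre of the white layer pad (separator), a rigid twin-wall plastic sheet 180 (x) by 56 (y) by 6 mm (z), 0.035 to 0.065 kg, lying loose on the bench
- rack: plywood stock rack fixed to the bench; origin on the bench under its centre, its open front looks to its -x, z up. Outside 150 (x) by 342 (y) by 124 mm high. Three lower bays without a floor, centred at y = -110, 0 and 110 mm, each 98 mm wide and 58 mm high, under a roof board (58 to 68 mm high) whose front edge is at x = -75 mm; the upper level (68 to 124 mm high, holding fixed stock) is set back, its front at x = -35 mm
- ply_strip_mid (a point): centre of a bystander: pale plywood strip 180 (x) by 56 (y) by 10 mm lying in another lower bay of the rack, sticking out in front like the blue blank
- alu_strip_mid (a point): centre of a bystander: bare aluminium strip 180 (x) by 56 (y) by 10 mm lying in the remaining lower bay of the rack, sticking out in front like the blue blank
- sander_mid (a point): centre of a bystander: orange sanding block, 110 (x) by 65 (y) by 30 mm high
- tape_mid (a point): centre of a bystander: yellow tape measure standing upright, 38 mm thick (y) and 66 mm high, reaching from x = -45 mm (its steel hook) to x = 34 mm
- jar_mid (a point): centre of a bystander: round clear jar of screws with a red cap, 62 mm across, 64 mm high
- glue_mid (a point): point 90 mm up the axis of a bystander: upright white glue bottle, 63 mm across, 180 mm high
- square_mid (a point): point half-way up the middle of the wooden stock of a bystander: try square lying flat, stock 16 (x) by 100 (y) by 18 mm high, thin steel blade out to x = 128 mm at y = 24 to 48 mm
- screwdriver_grip (a point): bystander: red screwdriver lying flat, 170 mm long and at most 30 mm thick; this point is on its handle, 34 mm from the middle of its length, and the shaft points to its +x, its tip 119 mm from this point
Things that resemble listed ones, but are neither listed nor needed, are in the scene too. Leave any black or green look-alike of the part that bears pad_mid alone. Leave any black look-alike of the part that bears blank2_mid alone.

How it is judged (in metres and radians):
On the way:
1. the pad lies flat on the first blank inside the cassette, let go (x of pad_mid in the frame of cassette_floor between -0.0065 and 0.0065 m and y of pad_mid in the frame of cassette_floor between -0.0065 and 0.0065 m and z of pad_mid in the frame of cassette_floor between 0.01 and 0.016 m and angle between pad_mid's own z axis and vertical below 0.05 rad and angle between the x axis of pad_mid and the x axis of cassette_floor, either way round below 0.07 rad and contact force between the fingers and pad below 0.1 N and linear speed of pad below 0.02 m/s), for 0.2 s.
At the end, for the whole second after the job is handed in: in the cassette, from the floor up, lie the first blank, the pad and the second blank, each with its centre within 6.5 mm of the cassette's centre lengthwise and crosswise, within 3 mm of its right height, level within 0.05 rad and in line with the cassette within 0.07 rad, released and at rest (all of step 1 and x of blank1_mid in the frame of cassette_floor between -0.0065 and 0.0065 m and y of blank1_mid in the frame of cassette_floor between -0.0065 and 0.0065 m and z of blank1_mid in the frame of cassette_floor between 0.002 and 0.008 m and angle between each of blank1_mid, blank2_mid's own z axis and vertical below 0.05 rad and angle between the x axis of each of blank1_mid, blank2_mid and the x axis of cassette_floor, either way round below 0.07 rad and contact force between the fingers and blank1 below 0.1 N and linear speed of each of blank1, blank2 below 0.02 m/s and x of blank2_mid in the frame of cassette_floor between -0.0065 and 0.0065 m and y of blank2_mid in the frame of cassette_floor between -0.0065 and 0.0065 m and z of blank2_mid in the frame of cassette_floor between 0.018 and 0.024 m and contact force between the fingers and blank2 below 0.1 N); the robot touches nothing.
It fails at once if the two blanks touch one another (contact force between blank1 and blank2 above 0.2 N).
It fails at once if the first blank is shifted more than 12 mm (distance of blank1_mid from where it was at the start of the episode above 0.012 m).
It fails at once if the second blank falls (moves faster than 0.5 m/s out of the fingers) (linear speed of blank2 above 0.5 m/s and contact force between the fingers and blank2 below 0.1 N).
It fails at once if the pad falls (moves faster than 0.5 m/s out of the fingers) (linear speed of pad above 0.5 m/s and contact force between the fingers and pad below 0.1 N).
It fails at once if a bystander is shifted or tipped over by more than 15 mm (distance of any of ply_strip_mid, alu_strip_mid, sander_mid, tape_mid, jar_mid, glue_mid, square_mid, screwdriver_grip from where it was at the start of the episode above 0.015 m).
It also fails if it takes over 72 s, if anything falls off the work surface, if the arm or the gripper's body presses on something with over 40 N, if the wrist force passes 120 N, or if a joint passes its speed limit or range.

## Working session

There is one attempt and no reset: what is moved stays moved. The work goes in short steps, Python scripts to look and compute and a tool call to move; the robot and the scene stay as the last step left them, time stands still between calls to the robot, and variables do not carry over. Pictures are saved under pics/ and viewed, at most 10 in all, crops included, and the job is handed in when it is done.

Besides the shell and the picture viewer there is one more tool, called in YAML: its name, and indented under it one key for each argument. drive_tool: Moves the arm, as the interface text tells. Its arguments: {"type":"object","properties":{"rows":{"type":"array"}},"required":["rows"]}

```bash
mkdir -p pics; ls
cat > h.py <<'E'
import numpy as np, cv2
from station import sense, capture, camera_params, finish_job
def save(n,im,s=1):
    cv2.imwrite('pics/'+n, cv2.resize(im[...,::-1],None,fx=s,fy=s,interpolation=cv2.INTER_CUBIC))
def cloud(name):
    s=sense(); im,d=capture(name); p=camera_params(name); K=np.array(p['intrinsics'])
    v,u=np.mgrid[:384,:512]
    c=np.stack([(u-K[0,2])*d/K[0,0],(v-K[1,2])*d/K[1,1],d],-1)
    if 'R' in p: w=(c-np.array(p['t']))@np.array(p['R'])
    else:
        T=np.array(p['tool_from_camera']); w=c@T[:3,:3].T+T[:3,3]
        w=w@np.array(s['ee_rot']).T+np.array(s['tcp_pos'])
    w[d<=0]=np.nan
    return im,d,w
E
python3 - <<'E'
from h import *
print(sense())
ims=[]
for n in('scene','side'):
    im,d,w=cloud(n); np.savez(n+'.npz',im=im,w=w); ims.append(im)
    p=camera_params(n); print(n,-np.array(p['R']).T@p['t'])
    save(n+'.png',im,1.5)
E
```

```text
pics
{'time_s': 0.0, 'joints': array([ 1.48151536e+01,  2.20900172e+01,  3.80644903e-01, -2.95837928e-02,
       -6.84111537e+01, -1.48151266e+01]), 'joint_velocities': array([-0.04690016, -0.02633691,  0.07454105,  0.05055611, -0.07340319,
        0.06162357]), 'effort': array([ 5.69075401e-04, -3.90661991e+01,  1.87403029e+01,  4.22001421e+00,
        1.09914420e-02, -1.81494070e-04]), 'tcp_pos': array([6.24401076e-01, 7.67563086e-06, 2.21471813e-01]), 'ee_rot': array([[-1.89935767e-04, -9.99997657e-01, -2.15636306e-03],
       [-9.99999979e-01,  1.90095182e-04, -7.37233109e-05],
       [ 7.41330524e-05,  2.15634901e-03, -9.99997672e-01]]), 'wrist_force': array([-0.07180666, -0.49938698,  0.49296339]), 'moment': array([-0.00681483,  0.00302556, -0.02319419]), 'gripper_force': 0.0, 'gripper_width': 0.9942946058824789}
scene [ 0.08642871 -0.81136325  0.84385921]
side [0.30929454 0.98542747 0.85497017]
```

View pics/scene.png

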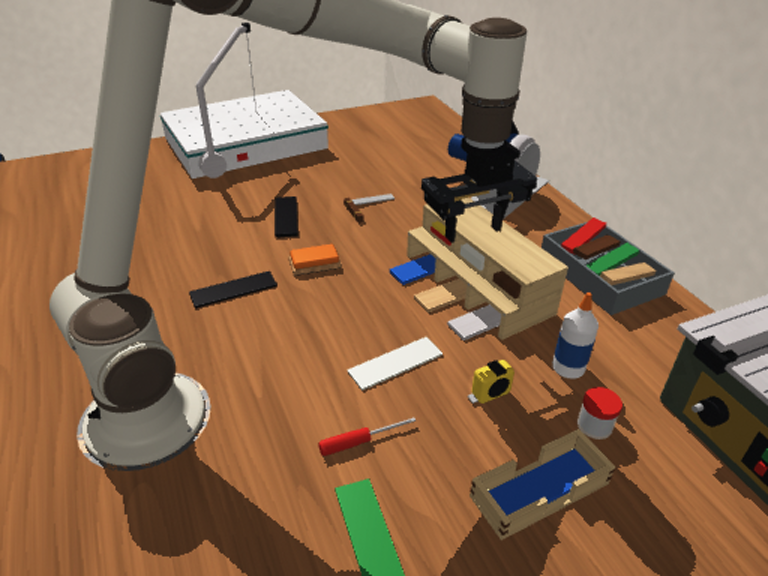

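View pics/side.png

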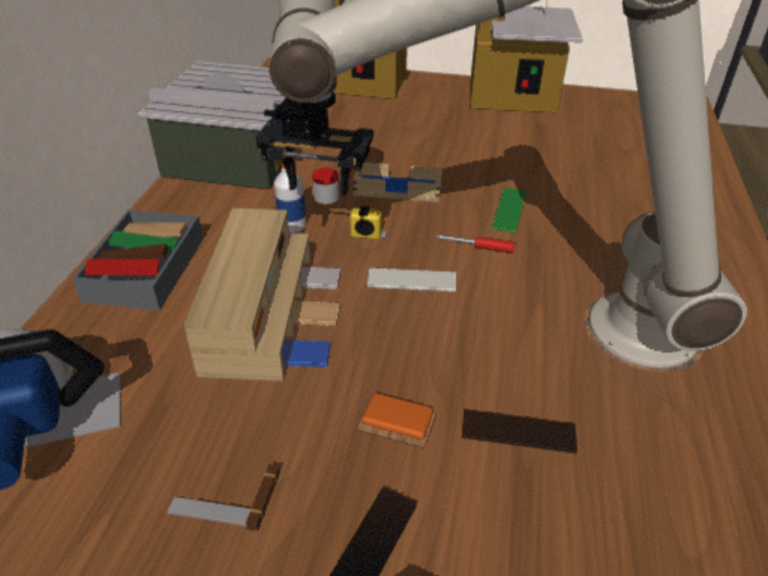

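The scene view shows the white pad at about (395,363), the blue blank sticking out of the rack at (412,270) and the cassette at (545,485) with the first blank inside. The side view shows the same: pad (411,280), blank (306,353), cassette (398,182). The look-alikes to avoid are two black slabs, scene (233,288) and side (375,530), and a green slab at scene (370,530). The pad is the only white slab, and the only blue slab outside the cassette is in the rack.

```bash
cat > m.py <<'E'
from h import *
def rect(P):
    (c,s,a)=cv2.minAreaRect((P[:,:2]*1000).astype(np.float32))
    if s[0]<s[1]: s=s[::-1]; a+=90
    return np.round(c,1),np.round(s,1),round((a+90)%180-90,2)
def comp(w,mask,seed):
    n,l=cv2.connectedComponents(mask.astype(np.uint8)); 
    k=l[seed[1],seed[0]]
    if k==0: print('seed off'); return None
    return w[l==k]
E
python3 - <<'E'
from m import *
S={'scene':dict(pad=(263,242),blue=(275,180),cas=(363,323),orange=(210,170),black=(155,193)),'side':dict(pad=(274,187),blue=(204,235),cas=(264,123))}
for n in S:
    z=np.load(n+'.npz'); im,w=z['im'],z['w']; hsv=cv2.cvtColor(im,cv2.COLOR_RGB2HSV).astype(int); H,s,V=hsv[...,0],hsv[...,1],hsv[...,2]
    zz=w[...,2]
    print(n,'bench z',np.nanmedian(zz[H<20]) )
    for k,u in S[n].items():
        if k=='pad': m=(s<60)&(V>120)
        elif k in('blue','cas'): m=(H>100)&(H<130)&(s>120)
        else: continue
        m&=np.isfinite(zz)
        P=comp(w,m,u)
        if P is None: print(k,hsv[u[1],u[0]]); continue
        med=np.median(P[:,2]); Q=P[abs(P[:,2]-med)<.005]
        print(k,len(P),'z',round(med,4),rect(Q))
    # cassette wall tops: z 0.04..0.052 near cassette
    c=np.array([w[S[n]['cas'][1],S[n]['cas'][0]]][0]); print('cas seed',c)
    m=(abs(zz-.046)<.006)&(abs(w[...,0]-c[0])<.2)&(abs(w[...,1]-c[1])<.12)
    mm=cv2.morphologyEx(m.astype(np.uint8),cv2.MORPH_OPEN,np.ones((2,2)))>0
    P=w[mm]; print('walls',len(P),rect(P),np.round(np.percentile(P[:,2],[5,50,95]),4))
E
```

```text
scene bench z 0.0004582572341413713
pad 928 z 0.0056 (array([449.6, -47. ]), array([179.5,  62.4]), 8.37)
blue 346 z 0.0093 (array([615.7, 201.4]), array([114.8,  59.3]), 9.06)
cas 1326 z 0.0175 (array([ 549.3, -390.1]), array([173.1,  57.5]), 5.04)
cas seed [ 0.54660783 -0.39488395  0.01932369]
walls 883 (array([ 578.6, -380.3]), array([288.2, 100.7]), 12.95) [nan nan nan]
side bench z 0.0019870388156507145
pad 748 z 0.007 (array([454.7, -48.1]), array([177.7,  65.9]), 7.07)
blue 410 z 0.0111 (array([599.3, 202. ]), array([71.6, 57.5]), 8.59)
cas 149 z 0.0193 (array([ 547. , -388.8]), array([125.7,  56.2]), 1.65)
cas seed [ 0.54875651 -0.37762569  0.02142105]
walls 296 (array([ 591.2, -409.7]), array([319.3, 181.6]), 13.82) [0.0204 0.0427 0.0485]
```

```bash
cat >> m.py <<'E'
def go(x,y,z,th,show=True):
    """shift needed (tool cm, in the present tool axes and after the turn) so tool y is across slab yaw th"""
    s=sense(); R=np.array(s['ee_rot']); d=np.array([x,y,z])-s['tcp_pos']
    a=np.degrees(np.arctan2(R[1,1],R[0,1])); t=th+90
    az=(a-t+90)%180-90
    c=np.radians(a-az); yv=np.array([np.cos(c),np.sin(c),0]); zv=np.array([0,0,-1.]); xv=np.cross(yv,zv)
    print('now cm',np.round(R.T@d*100,2),'after-turn cm',np.round([d@xv*100,d@yv*100,-d[2]*100],2),'az rad',round(np.radians(az),4),'deg',round(az,2),'tilt',np.round(np.cross(R[:,2],[0,0,-1]),4),'j',np.round(s['joints'],0))
E
python3 - <<'E'
from m import *
p=camera_params('wrist'); print(np.round(p['tool_from_camera'],3)); print(p['intrinsics'])
go(.452,-.047,.25,8.0);
E
```

```text
[[ 0.    -0.958 -0.287  0.079]
 [ 1.    -0.     0.001  0.001]
 [-0.001 -0.287  0.958 -0.163]
 [ 0.     0.     0.     1.   ]]
[[324.03365815   0.         257.64773219]
 [  0.         324.03365815 189.31261703]
 [  0.           0.           1.        ]]
now cm [ 4.7  17.25 -2.81] after-turn cm [17.73 -2.26 -2.84] az rad 1.431 deg 81.99 tilt [ 0.0001 -0.002   0.    ] j [ 15.  22.   0.  -0. -68. -15.]
```

drive_tool:
  rows:
    - {"az":0.12,"tz":-0.3,"claw":8.7}
    - {"az":0.12,"tz":-0.3,"claw":8.7}
    - {"az":0.12,"tz":-0.3,"claw":8.7}
    - {"az":0.12,"tz":-0.3,"claw":8.7}
    - {"az":0.12,"tz":-0.3,"claw":8.7}
    - {"az":0.12,"tz":-0.3,"claw":8.7}
    - {"az":0.12,"tz":-0.3,"claw":8.7}
    - {"az":0.12,"tz":-0.3,"claw":8.7}
    - {"az":0.12,"tz":-0.4,"claw":8.7}
    - {"az":0.12,"claw":8.7}

```text
invalid input at $.rows[0]: expected keys tx, ty, tz, ax, ay, az, claw
```

drive_tool:
  rows:
    - {"az":0.115,"claw":8.7}
    - {"az":0.115,"claw":8.7}
    - {"tx":3,"ty":-0.4,"claw":8.7}
    - {"tx":3,"ty":-0.4,"claw":8.7}
    - {"tx":3,"ty":-0.4,"claw":8.7}
    - {"tx":3,"ty":-0.4,"claw":8.7}
    - {"tx":3,"ty":-0.4,"claw":8.7}
    - {"tx":2.7,"ty":-0.3,"claw":8.7}
    - {"claw":8.7}
    - {"claw":8.7}

```text
invalid input at $.rows[0]: expected keys tx, ty, tz, ax, ay, az, claw
```

Run:
```python
from m import *
im,d,w=cloud('wrist'); np.savez('w1.npz',im=im,w=w); save('w1.png',im,1.5)
print(np.round(sense()['tcp_pos'],4)); go(.452,-.047,.25,8.0)
hsv=cv2.cvtColor(im,cv2.COLOR_RGB2HSV).astype(int); H,s,V=[hsv[...,i] for i in range(3)]
m=(s<60)&(V>120)
n,l,st,c=cv2.connectedComponentsWithStats(m.astype(np.uint8))
for i in range(1,n):
    if st[i,4]>800:
        P=w[l==i]; print(st[i],np.median(P[:,2]),rect(P[np.isfinite(P[:,2])]))
m=(abs(w[...,2])<.002); print('bench',m.sum(),np.median(w[240:,:,2]))
```

```text
[ 0.6245 -0.      0.2217]
now cm [ 4.7  17.26 -2.8 ] after-turn cm [17.74 -2.25 -2.83] az rad 1.431 deg 81.99 tilt [ 0.0001 -0.0017  0.    ] j [ 15.  22.   0.  -0. -68. -15.]
[ 327   83  162   72 7929] nan (array([449.6, -48.3]), array([184.2,  57.7]), 8.09)
[ 212  124   70   56 3113] nan (array([634.4, -10. ]), array([76.5, 58.8]), 7.37)
bench 82239 nan
```

View pics/w1.png

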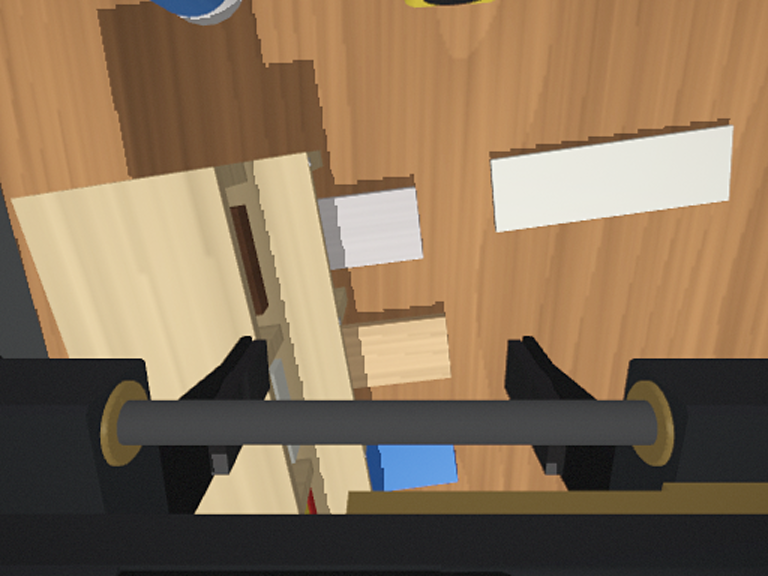

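The wrist view shows the pad at (612,180), which measures 184 x 58 mm at (0.450, -0.048) with yaw 8.1°. It also shows the aluminium strip at (375,228), the plywood strip (405,352) and the blue blank in the bay at (415,467).

drive_tool:
  rows:
    - {"tx":0,"ty":0,"tz":0,"ax":0,"ay":0,"az":0.12,"claw":8.7}
    - {"tx":0,"ty":0,"tz":0,"ax":0,"ay":0,"az":0.12,"claw":8.7}
    - {"tx":0,"ty":0,"tz":0,"ax":0,"ay":0,"az":0.12,"claw":8.7}
    - {"tx":0,"ty":0,"tz":0,"ax":0,"ay":0,"az":0.12,"claw":8.7}
    - {"tx":0,"ty":0,"tz":0,"ax":0,"ay":0,"az":0.12,"claw":8.7}
    - {"tx":0,"ty":0,"tz":0,"ax":0,"ay":0,"az":0.12,"claw":8.7}
    - {"tx":0,"ty":0,"tz":0,"ax":0,"ay":0,"az":0.12,"claw":8.7}
    - {"tx":0,"ty":0,"tz":0,"ax":0,"ay":0,"az":0.12,"claw":8.7}
    - {"tx":0,"ty":0,"tz":0,"ax":0,"ay":0,"az":0.12,"claw":8.7}
    - {"tx":0,"ty":0,"tz":0,"ax":0,"ay":0,"az":0.12,"claw":8.7}

```text
time_s: 0.98
tcp_pos: [0.6247, 0.0, 0.2221]
ee_rot: [[-0.934, -0.357, -0.001], [-0.357, 0.934, -0.0], [0.001, 0.0, -1.0]]
wrist_force: [-0.1, 0.4, 0.2]
gripper_width: 1.001
gripper_force: 0.0
```

drive_tool:
  rows:
    - {"tx":0,"ty":0,"tz":0,"ax":0,"ay":0,"az":0.115,"claw":8.7}
    - {"tx":0,"ty":0,"tz":0,"ax":0,"ay":0,"az":0.115,"claw":8.7}
    - {"tx":3,"ty":-0.4,"tz":0,"ax":0,"ay":0,"az":0,"claw":8.7}
    - {"tx":3,"ty":-0.4,"tz":0,"ax":0,"ay":0,"az":0,"claw":8.7}
    - {"tx":3,"ty":-0.4,"tz":0,"ax":0,"ay":0,"az":0,"claw":8.7}
    - {"tx":3,"ty":-0.4,"tz":0,"ax":0,"ay":0,"az":0,"claw":8.7}
    - {"tx":3,"ty":-0.4,"tz":2.5,"ax":0,"ay":0,"az":0,"claw":8.7}
    - {"tx":2.9,"ty":-0.3,"tz":2.5,"ax":0,"ay":0,"az":0,"claw":8.7}
    - {"tx":0,"ty":0,"tz":2.5,"ax":0,"ay":0,"az":0,"claw":8.7}
    - {"tx":0,"ty":0,"tz":0,"ax":0,"ay":0,"az":0,"claw":8.7}

```text
time_s: 1.82
tcp_pos: [0.4461, -0.0487, 0.1438]
ee_rot: [[-0.99, -0.139, -0.009], [-0.139, 0.99, -0.001], [0.009, 0.001, -1.0]]
wrist_force: [0.2, 0.2, -0.2]
gripper_width: 1.001
gripper_force: 0.0
```

```bash
cat >> m.py <<'E'
def blobs(im,w,kind,mn=800,ztop=None):
    hsv=cv2.cvtColor(im,cv2.COLOR_RGB2HSV).astype(int); H,s,V=[hsv[...,i] for i in range(3)]
    m={'white':(s<60)&(V>120),'blue':(H>100)&(H<130)&(s>100)}[kind]&np.isfinite(w[...,2])
    n,l,st,c=cv2.connectedComponentsWithStats(m.astype(np.uint8))
    for i in range(1,n):
        if st[i,4]>mn:
            P=w[l==i]; z=np.median(P[:,2]); P=P[abs(P[:,2]-z)<.004]; print(kind,st[i],round(z,4),rect(P))
E
python3 - <<'E'
from m import *
print(np.round(sense()['tcp_pos'],4),sense()['time_s'])
im,d,w=cloud('wrist'); save('w2.png',im,1.5)
go(.450,-.048,.002,8.0)
blobs(im,w,'white'); print('bench',np.nanmedian(w[:,:,2]))
E
```

```text
[ 0.4461 -0.0487  0.1438] 1.8167
now cm [-0.14  0.03 14.43] after-turn cm [-0.08  0.03 14.43] az rad 0.0011 deg 0.06 tilt [ 0.0012 -0.0044  0.    ] j [ 15.  10. -29.   0. -51. -97.]
white [  226    89    62   178 10322] 0.0066 (array([450.1, -48.8]), array([176.5,  55.8]), 8.01)
bench 0.0012441780112569384
```

View pics/w2.png

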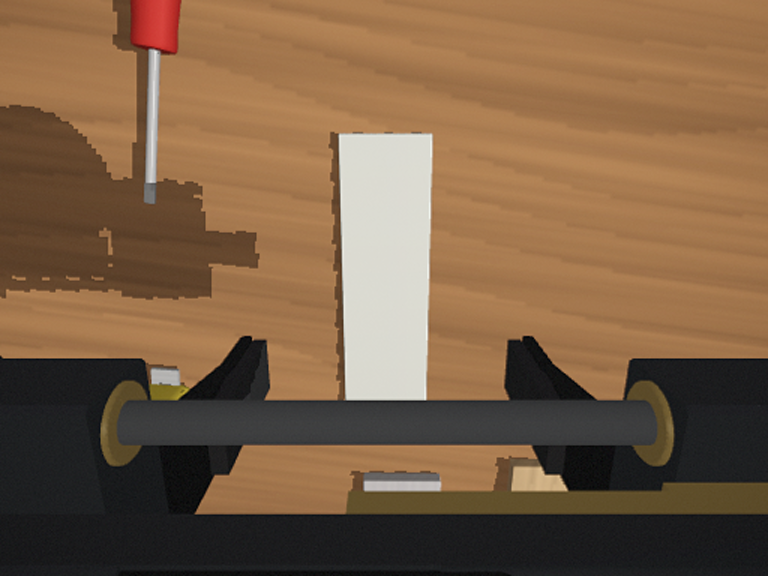

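The pad fills (340–430, 132–400) between the open fingers, centred and aligned. Going down.

drive_tool:
  rows:
    - {"tx":0,"ty":0,"tz":2.5,"ax":0,"ay":0,"az":0,"claw":8.7}
    - {"tx":0,"ty":0,"tz":2.5,"ax":0,"ay":0,"az":0,"claw":8.7}
    - {"tx":0,"ty":0,"tz":2.5,"ax":0,"ay":0,"az":0,"claw":8.7}
    - {"tx":0,"ty":0,"tz":2.5,"ax":0,"ay":0,"az":0,"claw":8.7}
    - {"tx":0,"ty":0,"tz":2,"ax":0,"ay":0,"az":0,"claw":8.7}
    - {"tx":0,"ty":0,"tz":1,"ax":0,"ay":0,"az":0,"claw":8.7}
    - {"tx":0,"ty":0,"tz":0.5,"ax":0,"ay":0,"az":0,"claw":8.7}
    - {"tx":0,"ty":0,"tz":0.3,"ax":0,"ay":0,"az":0,"claw":8.7}
    - {"tx":0,"ty":0,"tz":0,"ax":0,"ay":0,"az":0,"claw":8.7}
    - {"tx":0,"ty":0,"tz":0,"ax":0,"ay":0,"az":0,"claw":8.7}

```text
time_s: 2.7
tcp_pos: [0.4524, -0.0475, 0.0104]
ee_rot: [[-0.99, -0.141, 0.002], [-0.141, 0.99, 0.0], [-0.002, 0.0, -1.0]]
wrist_force: [0.1, -0.0, -0.1]
gripper_width: 0.999
gripper_force: 0.0
```

Run:
```python
from m import *
go(.450,-.0485,.0025,8.0); print(sense()['tcp_pos'],sense()['wrist_force'])
```

```text
now cm [ 0.25 -0.06  0.79] after-turn cm [ 0.25 -0.06  0.79] az rad 0.0016 deg 0.09 tilt [-0.0004  0.0023  0.    ] j [ 15.  22. -38.   0. -30. -97.]
[ 0.45236675 -0.04753745  0.01043715] [ 0.09778823 -0.02344111 -0.13357353]
```

drive_tool:
  rows:
    - {"tx":0.2,"ty":0,"tz":0.3,"ax":0,"ay":0,"az":0,"claw":8.7}
    - {"tx":0,"ty":0,"tz":0.3,"ax":0,"ay":0,"az":0,"claw":8.7}
    - {"tx":0,"ty":0,"tz":0.15,"ax":0,"ay":0,"az":0,"claw":7}
    - {"tx":0,"ty":0,"tz":0,"ax":0,"ay":0,"az":0,"claw":6.2}
    - {"tx":0,"ty":0,"tz":0,"ax":0,"ay":0,"az":0,"claw":5.8}
    - {"tx":0,"ty":0,"tz":0,"ax":0,"ay":0,"az":0,"claw":5.2}
    - {"tx":0,"ty":0,"tz":0,"ax":0,"ay":0,"az":0,"claw":5.2}
    - {"tx":0,"ty":0,"tz":0,"ax":0,"ay":0,"az":0,"claw":5.2}
    - {"tx":0,"ty":0,"tz":0,"ax":0,"ay":0,"az":0,"claw":5.2}
    - {"tx":0,"ty":0,"tz":0,"ax":0,"ay":0,"az":0,"claw":5.2}

```text
time_s: 3.53
tcp_pos: [0.4491, -0.0481, 0.0021]
ee_rot: [[-0.99, -0.14, 0.0], [-0.14, 0.99, 0.0], [-0.0, 0.0, -1.0]]
wrist_force: [-0.0, 0.9, 0.8]
gripper_width: 0.636
gripper_force: 30.0
```

Run:
```python
from m import *
go(.549,-.39,.25,5.0)
# cassette by interior: print pixels of walls in start wrist? scene cloud
for n in('scene','side'):
    z=np.load(n+'.npz'); w=z['w']; zz=w[...,2]
    m=(abs(w[...,0]-.549)<.125)&(abs(w[...,1]+.39)<.075)&(zz>.041)&(zz<.053)
    P=w[m]; print(n,len(P),np.median(P[:,2]),rect(P))
```

```text
now cm [ -5.1  -35.25 -24.79] after-turn cm [ -6.97 -34.93 -24.79] az rad 0.0536 deg 3.07 tilt [-0.      0.0002  0.    ] j [ 15.  23. -39.   0. -28. -97.]
scene 782 0.04511630096627021 (array([ 544.7, -389.6]), array([210.8,  85.1]), 3.94)
side 262 0.046082358340202134 (array([ 546.5, -389.5]), array([207. ,  93.2]), 3.79)
```

The pad is gripped (width 55 mm). I'll lift it and stop to the side of the cassette so the wrist camera can see it.

drive_tool:
  rows:
    - {"tx":0,"ty":0,"tz":-1,"ax":0,"ay":0,"az":0,"claw":5.2}
    - {"tx":0,"ty":0,"tz":-2,"ax":0,"ay":0,"az":0,"claw":5.2}
    - {"tx":0,"ty":0,"tz":-3,"ax":0,"ay":0,"az":0,"claw":5.2}
    - {"tx":0,"ty":0,"tz":-3,"ax":0,"ay":0,"az":0,"claw":5.2}
    - {"tx":0,"ty":0,"tz":-3,"ax":0,"ay":0,"az":0,"claw":5.2}
    - {"tx":0,"ty":0,"tz":-3,"ax":0,"ay":0,"az":0,"claw":5.2}
    - {"tx":0,"ty":0,"tz":-3,"ax":0,"ay":0,"az":0,"claw":5.2}
    - {"tx":0,"ty":0,"tz":-3,"ax":0,"ay":0,"az":0,"claw":5.2}
    - {"tx":0,"ty":0,"tz":-2,"ax":0,"ay":0,"az":0,"claw":5.2}
    - {"tx":0,"ty":0,"tz":-1,"ax":0,"ay":0,"az":0,"claw":5.2}

```text
time_s: 4.37
tcp_pos: [0.45, -0.0481, 0.2453]
ee_rot: [[-0.99, -0.141, 0.006], [-0.141, 0.99, 0.001], [-0.006, 0.0, -1.0]]
wrist_force: [-0.7, -1.0, -1.3]
gripper_width: 0.632
gripper_force: 30.0
```

drive_tool:
  rows:
    - {"tx":-0.7,"ty":-2.5,"tz":0,"ax":0,"ay":0,"az":0.02,"claw":5.2}
    - {"tx":-0.7,"ty":-2.5,"tz":0,"ax":0,"ay":0,"az":0.02,"claw":5.2}
    - {"tx":-0.7,"ty":-2.5,"tz":0,"ax":0,"ay":0,"az":0.02,"claw":5.2}
    - {"tx":-0.7,"ty":-2.5,"tz":0,"ax":0,"ay":0,"az":0.01,"claw":5.2}
    - {"tx":-0.7,"ty":-2.5,"tz":0,"ax":0,"ay":0,"az":0,"claw":5.2}
    - {"tx":-0.7,"ty":-2.5,"tz":0,"ax":0,"ay":0,"az":0,"claw":5.2}
    - {"tx":-0.7,"ty":-2,"tz":0,"ax":0,"ay":0,"az":0,"claw":5.2}
    - {"tx":0,"ty":-1,"tz":0,"ax":0,"ay":0,"az":0,"claw":5.2}
    - {"tx":0,"ty":0,"tz":0,"ax":0,"ay":0,"az":0,"claw":5.2}
    - {"tx":0,"ty":0,"tz":0,"ax":0,"ay":0,"az":0,"claw":5.2}

```text
time_s: 5.2
tcp_pos: [0.5138, -0.2226, 0.2415]
ee_rot: [[-0.998, -0.07, -0.001], [-0.07, 0.998, 0.001], [0.001, 0.001, -1.0]]
wrist_force: [0.1, -0.2, -1.4]
gripper_width: 0.63
gripper_force: 30.0
```

```bash
cat >> m.py <<'E'
def cassette(w,c=(.545,-.3895)):
    zz=w[...,2]
    near=(abs(w[...,0]-c[0])<.125)&(abs(w[...,1]-c[1])<.075)
    m=near&(zz>.041)&(zz<.053)
    P=w[m]; print('walls',len(P),round(np.median(P[:,2]),4),rect(P))
    return P
E
python3 - <<'E'
from m import *
im,d,w=cloud('wrist'); np.savez('w3.npz',im=im,w=w); save('w3.png',im,1.5)
cassette(w); blobs(im,w,'blue'); blobs(im,w,'white'); go(.545,-.3895,.25,4)
E
```

```text
walls 2708 0.0464 (array([ 544.4, -389.9]), array([207.3,  83.9]), 4.14)
blue [  86  102   61  137 5885] 0.0186 (array([ 541.4, -390.8]), array([171.3,  56.7]), 4.18)
white [  198     0   121   267 21276] 0.2459 (array([ 476.1, -224.9]), array([99.3, 56. ]), 4.03)
white [ 209  296   99   32 3005] 0.2457 (array([ 554.7, -219.6]), array([55.8, 22.1]), -86.02)
now cm [ -1.92 -16.91  -0.84] after-turn cm [ -1.94 -16.91  -0.82] az rad 0.0009 deg 0.05 tilt [-0.0006 -0.0009 -0.    ] j [ -7.  15.  -7.  -0. -68. -79.]
```

View pics/w3.png

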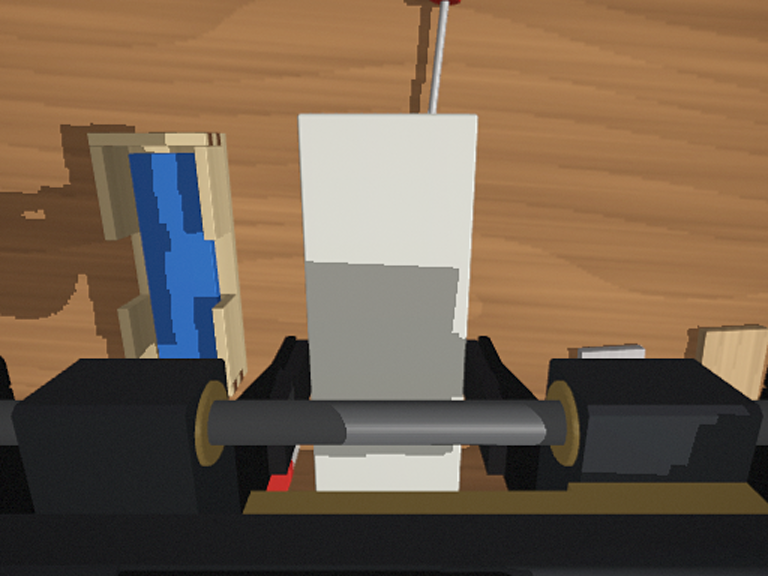

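The view shows the cassette at (88–245, 132–395) with blank1 inside, and the pad square in the fingers. The walls measure 207 x 84 mm with centre (0.5444, -0.3899) and yaw 4.1°, which matches the given size.

drive_tool:
  rows:
    - {"tx":-0.3,"ty":-2.5,"tz":0,"ax":0,"ay":0,"az":0,"claw":5.2}
    - {"tx":-0.3,"ty":-3,"tz":0,"ax":0,"ay":0,"az":0,"claw":5.2}
    - {"tx":-0.3,"ty":-3,"tz":0,"ax":0,"ay":0,"az":0,"claw":5.2}
    - {"tx":-0.3,"ty":-3,"tz":0,"ax":0,"ay":0,"az":0,"claw":5.2}
    - {"tx":-0.3,"ty":-3,"tz":0,"ax":0,"ay":0,"az":0,"claw":5.2}
    - {"tx":-0.3,"ty":-1.8,"tz":0,"ax":0,"ay":0,"az":0,"claw":5.2}
    - {"tx":0,"ty":-0.6,"tz":2,"ax":0,"ay":0,"az":0,"claw":5.2}
    - {"tx":0,"ty":0,"tz":3,"ax":0,"ay":0,"az":0,"claw":5.2}
    - {"tx":0,"ty":0,"tz":3,"ax":0,"ay":0,"az":0,"claw":5.2}
    - {"tx":0,"ty":0,"tz":3,"ax":0,"ay":0,"az":0,"claw":5.2}

```text
time_s: 6.08
tcp_pos: [0.5445, -0.3888, 0.1315]
ee_rot: [[-0.997, -0.072, 0.001], [-0.072, 0.997, -0.0], [-0.001, -0.0, -1.0]]
wrist_force: [0.5, 0.1, -1.2]
gripper_width: 0.636
gripper_force: 30.0
```

drive_tool:
  rows:
    - {"tx":0,"ty":0,"tz":3,"ax":0,"ay":0,"az":0,"claw":5.2}
    - {"tx":0,"ty":0,"tz":1.5,"ax":0,"ay":0,"az":0,"claw":5.2}
    - {"tx":0,"ty":0,"tz":0.5,"ax":0,"ay":0,"az":0,"claw":5.2}
    - {"tx":0,"ty":0,"tz":0,"ax":0,"ay":0,"az":0,"claw":5.2}
    - {"tx":0,"ty":0,"tz":0,"ax":0,"ay":0,"az":0,"claw":5.2}
    - {"tx":0,"ty":0,"tz":0,"ax":0,"ay":0,"az":0,"claw":5.2}

```text
time_s: 6.58
tcp_pos: [0.5457, -0.3902, 0.0843]
ee_rot: [[-0.997, -0.072, 0.003], [-0.072, 0.997, -0.002], [-0.003, -0.002, -1.0]]
wrist_force: [0.7, 0.3, -0.0]
gripper_width: 0.638
gripper_force: 30.0
```

Run:
```python
from m import *
print(sense()['tcp_pos']); go(.5433,-.390,.0205,4.1)
im,d,w=cloud('wrist'); np.savez('w4.npz',im=im,w=w)
cassette(w,(.5444,-.39)); blobs(im,w,'white')
z=np.load('scene.npz')['w']; m=(z[...,2]>.1)&(z[...,2]<.19)&(z[...,0]>.6)&(z[...,1]<-.15); print('glue',np.nanmin(z[m],0),np.nanmax(z[m],0))
```

```text
[ 0.54574395 -0.3901915   0.08431288]
now cm [0.26 0.05 6.38] after-turn cm [0.24 0.04 6.38] az rad 0.0002 deg 0.01 tilt [0.0018 0.0034 0.    ] j [-22.  33.  -3.   0. -54. -64.]
walls 5349 0.0466 (array([ 537.3, -390.8]), array([191.8,  83.3]), 4.11)
white [  198    75   121   192 21035] 0.0886 (array([ 507.9, -392.6]), array([99. , 56.2]), 4.05)
white [ 139  283  225    6 1136] 0.1723 (array([ 514.3, -393.6]), array([59.3,  3.2]), -86.59)
white [ 209  296  107   32 3015] 0.0887 (array([ 587. , -386.9]), array([55.9, 22.4]), -85.95)
glue [ 0.71687721 -0.50876517  0.10000877] [ 1.036116   -0.1595678   0.18983495]
```

drive_tool:
  rows:
    - {"tx":0.3,"ty":0,"tz":0.5,"ax":0,"ay":0,"az":0,"claw":5.2}
    - {"tx":0,"ty":0,"tz":1,"ax":0,"ay":0,"az":0,"claw":5.2}
    - {"tx":0,"ty":0,"tz":1,"ax":0,"ay":0,"az":0,"claw":5.2}
    - {"tx":0,"ty":0,"tz":0.5,"ax":0,"ay":0,"az":0,"claw":5.2}
    - {"tx":0,"ty":0,"tz":0,"ax":0,"ay":0,"az":0,"claw":5.2}
    - {"tx":0,"ty":0,"tz":0,"ax":0,"ay":0,"az":0,"claw":5.2}
    - {"tx":0,"ty":0,"tz":0,"ax":0,"ay":0,"az":0,"claw":5.2}

```text
time_s: 7.22
tcp_pos: [0.5416, -0.3904, 0.052]
ee_rot: [[-0.997, -0.071, 0.0], [-0.071, 0.997, -0.0], [-0.0, -0.0, -1.0]]
wrist_force: [-0.6, -0.0, -0.7]
gripper_width: 0.629
gripper_force: 30.0
```

Run:
```python
from m import *
s=sense();print(s['tcp_pos'],s['wrist_force']); go(.5427,-.390,.0205,4.1)
```

```text
[ 0.5416293  -0.39041836  0.05204739] [-0.58800597 -0.00614073 -0.69341646]
now cm [-0.11  0.04  3.15] after-turn cm [-0.11  0.03  3.15] az rad -0.0006 deg -0.03 tilt [0.0003 0.0001 0.    ] j [-22.  35.  -5.   0. -51. -64.]
```

drive_tool:
  rows:
    - {"tx":-0.1,"ty":0,"tz":0.5,"ax":0,"ay":0,"az":0,"claw":5.2}
    - {"tx":0,"ty":0,"tz":0.7,"ax":0,"ay":0,"az":0,"claw":5.2}
    - {"tx":0,"ty":0,"tz":0.7,"ax":0,"ay":0,"az":0,"claw":5.2}
    - {"tx":0,"ty":0,"tz":0.5,"ax":0,"ay":0,"az":0,"claw":5.2}
    - {"tx":0,"ty":0,"tz":0.3,"ax":0,"ay":0,"az":0,"claw":5.2}
    - {"tx":0,"ty":0,"tz":0.1,"ax":0,"ay":0,"az":0,"claw":5.2}
    - {"tx":0,"ty":0,"tz":0,"ax":0,"ay":0,"az":0,"claw":5.2}
    - {"tx":0,"ty":0,"tz":0,"ax":0,"ay":0,"az":0,"claw":5.2}

```text
time_s: 7.88
tcp_pos: [0.5426, -0.3903, 0.0242]
ee_rot: [[-0.997, -0.071, 0.0], [-0.071, 0.997, -0.0], [-0.0, -0.0, -1.0]]
wrist_force: [-0.4, -0.6, -0.3]
gripper_width: 0.631
gripper_force: 30.0
```

Run:
```python
from m import *
s=sense();print(s['tcp_pos'],s['wrist_force']); go(.5427,-.390,.0205,4.1)
```

```text
[ 0.54256048 -0.39027494  0.02416242] [-0.35536511 -0.63778088 -0.251456  ]
now cm [-0.02  0.03  0.37] after-turn cm [-0.02  0.03  0.37] az rad -0.0007 deg -0.04 tilt [0.0002 0.0003 0.    ] j [-22.  37.  -6.   0. -48. -64.]
```

drive_tool:
  rows:
    - {"tx":0,"ty":0,"tz":0.15,"ax":0,"ay":0,"az":0,"claw":5.2}
    - {"tx":0,"ty":0,"tz":0.1,"ax":0,"ay":0,"az":0,"claw":5.2}
    - {"tx":0,"ty":0,"tz":0.1,"ax":0,"ay":0,"az":0,"claw":5.2}
    - {"tx":0,"ty":0,"tz":0,"ax":0,"ay":0,"az":0,"claw":5.2}
    - {"tx":0,"ty":0,"tz":0,"ax":0,"ay":0,"az":0,"claw":5.2}

```text
time_s: 8.3
tcp_pos: [0.5424, -0.3902, 0.0205]
ee_rot: [[-0.997, -0.071, -0.0], [-0.071, 0.997, -0.0], [0.0, -0.0, -1.0]]
wrist_force: [-0.0, -0.1, -0.8]
gripper_width: 0.632
gripper_force: 30.0
```

drive_tool:
  rows:
    - {"tx":0,"ty":0,"tz":0,"ax":0,"ay":0,"az":0,"claw":5.7}
    - {"tx":0,"ty":0,"tz":0,"ax":0,"ay":0,"az":0,"claw":6}
    - {"tx":0,"ty":0,"tz":0,"ax":0,"ay":0,"az":0,"claw":6.5}
    - {"tx":0,"ty":0,"tz":0,"ax":0,"ay":0,"az":0,"claw":7.2}
    - {"tx":0,"ty":0,"tz":0,"ax":0,"ay":0,"az":0,"claw":7.2}
    - {"tx":0,"ty":0,"tz":-0.5,"ax":0,"ay":0,"az":0,"claw":7.2}
    - {"tx":0,"ty":0,"tz":-1,"ax":0,"ay":0,"az":0,"claw":7.2}
    - {"tx":0,"ty":0,"tz":-2,"ax":0,"ay":0,"az":0,"claw":7.2}
    - {"tx":0,"ty":0,"tz":-3,"ax":0,"ay":0,"az":0,"claw":7.2}
    - {"tx":0,"ty":0,"tz":-4,"ax":0,"ay":0,"az":0,"claw":8.7}

```text
time_s: 9.13
tcp_pos: [0.5408, -0.3893, 0.1247]
ee_rot: [[-0.998, -0.07, -0.005], [-0.07, 0.998, 0.003], [0.005, 0.003, -1.0]]
wrist_force: [1.1, -0.5, -0.6]
gripper_width: 0.856
gripper_force: 0.0
```

drive_tool:
  rows:
    - {"tx":0,"ty":0,"tz":-4,"ax":0,"ay":0,"az":0,"claw":8.7}
    - {"tx":0,"ty":0,"tz":-4,"ax":0,"ay":0,"az":0,"claw":8.7}
    - {"tx":0,"ty":0,"tz":-4,"ax":0,"ay":0,"az":0,"claw":8.7}
    - {"tx":-1,"ty":3,"tz":0,"ax":0,"ay":0,"az":0,"claw":8.7}
    - {"tx":-1,"ty":3,"tz":0,"ax":0,"ay":0,"az":0,"claw":8.7}
    - {"tx":0,"ty":3,"tz":0,"ax":0,"ay":0,"az":0,"claw":8.7}
    - {"tx":0,"ty":2,"tz":0,"ax":0,"ay":0,"az":0,"claw":8.7}
    - {"tx":0,"ty":0,"tz":0,"ax":0,"ay":0,"az":0,"claw":8.7}
    - {"tx":0,"ty":0,"tz":0,"ax":0,"ay":0,"az":0,"claw":8.7}

```text
time_s: 9.88
tcp_pos: [0.5548, -0.2782, 0.2472]
ee_rot: [[-0.997, -0.073, 0.002], [-0.073, 0.997, -0.001], [-0.002, -0.001, -1.0]]
wrist_force: [0.5, -0.8, 0.1]
gripper_width: 1.0
gripper_force: 0.0
```

Run:
```python
from m import *
im,d,w=cloud('wrist'); np.savez('w5.npz',im=im,w=w)
cassette(w,(.5444,-.39)); blobs(im,w,'white',300); blobs(im,w,'blue',100)
go(.6,.2,.25,7.5)
z=np.load('w1.npz'); blobs(z['im'],z['w'],'blue',200)
for n in('scene','side'):
    z=np.load(n+'.npz'); w=z['w']; m=(abs(w[...,2]-.124)<.003)&(w[...,0]>.6)&(w[...,1]>-.1)&(w[...,1]<.4); P=w[m]; print('rack top',len(P),rect(P))
    m=(abs(w[...,2]-.068)<.003)&(w[...,0]>.55)&(w[...,1]>-.1)&(w[...,1]<.4); P=w[m]; print('roof',len(P),rect(P))
```

```text
walls 3384 0.0465 (array([ 544.6, -390.2]), array([207.6,  83.6]), 4.15)
white [ 134   66   59  151 7120] 0.0247 (array([ 544.7, -389.9]), array([179.8,  56.5]), 3.98)
white [ 431  203   46   36 1428] 0.0104 (array([620.8, -13.1]), array([57.1, 48.3]), -84.67)
white [198 243  44  24 578] 0.025 (array([ 686.8, -318.1]), array([55.1, 19.2]), 85.56)
white [ 247  281  174   12 1882] 0.3352 (array([ 522.5, -259.9]), array([46.2,  4.7]), -85.54)
white [300 314  46  14 435] 0.0942 (array([ 725.7, -187.7]), array([50.6, 14.4]), -87.06)
blue [292 297  53  30 943] 0.0661 (array([ 729.1, -191.4]), array([57.8, 20.6]), -76.86)
now cm [-7.94 47.45 -0.35] after-turn cm [-10.74  46.9   -0.32] az rad -0.0592 deg -3.39 tilt [0.0007 0.0016 0.    ] j [-12.  21.   2.   0. -71. -74.]
blue [101   0  48  11 356] 0.0489 (array([ 746.1, -156.6]), array([28.3,  3.8]), 7.91)
blue [ 244  296   61   31 1651] 0.0106 (array([600.2, 205.6]), array([81., 48.]), 2.12)
rack top 1805 (array([1049.4,  181.2]), array([759.2, 437.6]), 4.46)
roof 1383 (array([1045.9,  124. ]), array([800.4, 420.2]), 8.66)
rack top 2890 (array([764.1, 186.9]), array([509.9, 238.6]), 73.69)
roof 1649 (array([837.7, 115.4]), array([444.5, 437.8]), -67.69)
```

The pad is placed and measures (544.7, -389.9) against the cassette's (544.6, -390.2). Next is blank2.

drive_tool:
  rows:
    - {"tx":-0.6,"ty":3,"tz":0,"ax":0,"ay":0,"az":0,"claw":8.7}
    - {"tx":-0.6,"ty":4,"tz":0,"ax":0,"ay":0,"az":0,"claw":8.7}
    - {"tx":-0.6,"ty":4,"tz":0,"ax":0,"ay":0,"az":0,"claw":8.7}
    - {"tx":-0.6,"ty":4,"tz":0,"ax":0,"ay":0,"az":0,"claw":8.7}
    - {"tx":-0.6,"ty":4,"tz":0,"ax":0,"ay":0,"az":0,"claw":8.7}
    - {"tx":-0.6,"ty":4,"tz":0,"ax":0,"ay":0,"az":0,"claw":8.7}
    - {"tx":-0.6,"ty":4,"tz":0,"ax":0,"ay":0,"az":0,"claw":8.7}
    - {"tx":-0.6,"ty":4,"tz":0,"ax":0,"ay":0,"az":0,"claw":8.7}
    - {"tx":-0.6,"ty":4,"tz":0,"ax":0,"ay":0,"az":0,"claw":8.7}
    - {"tx":-0.6,"ty":4,"tz":0,"ax":0,"ay":0,"az":0,"claw":8.7}

```text
time_s: 10.77
tcp_pos: [0.5874, 0.1151, 0.246]
ee_rot: [[-0.998, -0.069, 0.001], [-0.069, 0.998, -0.0], [-0.001, -0.0, -1.0]]
wrist_force: [0.6, -0.9, -0.9]
gripper_width: 1.001
gripper_force: 0.0
```

drive_tool:
  rows:
    - {"tx":-0.5,"ty":4,"tz":0,"ax":0,"ay":0,"az":-0.03,"claw":8.7}
    - {"tx":0,"ty":3,"tz":0,"ax":0,"ay":0,"az":-0.03,"claw":8.7}
    - {"tx":0,"ty":1.5,"tz":0,"ax":0,"ay":0,"az":0,"claw":8.7}
    - {"tx":0,"ty":0,"tz":0,"ax":0,"ay":0,"az":0,"claw":8.7}
    - {"tx":0,"ty":0,"tz":0,"ax":0,"ay":0,"az":0,"claw":8.7}
    - {"tx":0,"ty":0,"tz":0,"ax":0,"ay":0,"az":0,"claw":8.7}

```text
time_s: 11.27
tcp_pos: [0.5843, 0.1978, 0.2456]
ee_rot: [[-0.992, -0.129, -0.0], [-0.129, 0.992, -0.0], [0.0, -0.0, -1.0]]
wrist_force: [-0.5, -0.4, 0.1]
gripper_width: 0.999
gripper_force: 0.0
```

Run:
```python
from m import *
print(sense()['tcp_pos'])
im,d,w=cloud('wrist'); np.savez('w6.npz',im=im,w=w); save('w6.png',im,1.5)
blobs(im,w,'blue',200); go(.6,.2,.25,7.5)
zz=w[...,2]; m=(abs(zz-.068)<.004)&(w[...,0]>.5); print('roof',m.sum(),rect(w[m]))
```

```text
[0.58431585 0.19776672 0.24560761]
blue [ 235  140   46   70 2980] 0.0106 (array([605.7, 200.4]), array([89. , 54.8]), 8.48)
now cm [-1.59  0.04 -0.43] after-turn cm [-1.59  0.04 -0.43] az rad -0.0023 deg -0.13 tilt [ 0.0003 -0.0001  0.    ] j [  34.   20.    1.    0.  -71. -116.]
roof 10057 (array([681.1, 102.5]), array([343. ,  67.9]), -81.56)
```

View pics/w6.png

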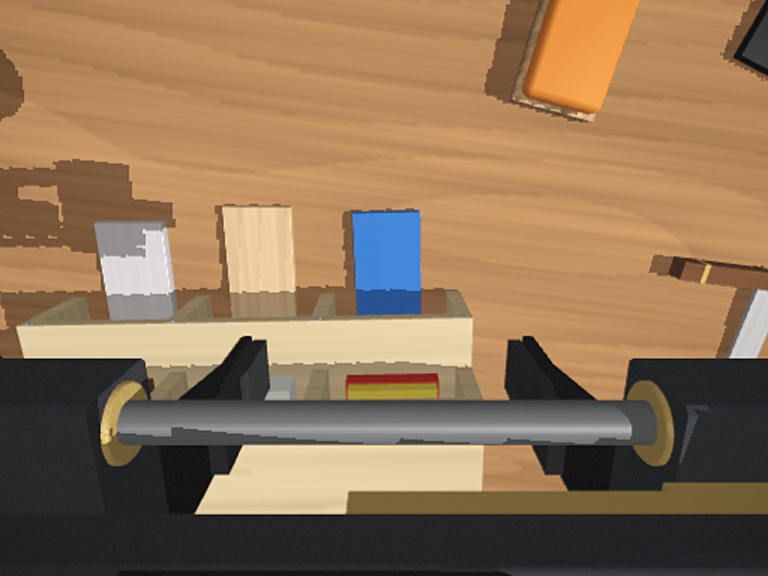

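The blue blank sticks out at (352–420, 210–313), in the leftmost bay seen from the robot (its +y bay). The aluminium strip is at (137,270) and the plywood strip at (260,260). It is the only blue slab outside the cassette, 55 mm wide, with its top at z = 10 mm, so it is blank2. I'll check it in an enlarged crop and locate the sander.

Run:
```python
from m import *
z=np.load('w6.npz'); im,w=z['im'],z['w']; save('w6c.png',im[110:250,40:340],2.5)
zz=w[...,2]; m=(zz>.012)&(w[...,0]<.56)&(w[...,1]>.1)&(w[...,1]<.4)&(w[...,0]>.3)&(zz<.05); P=w[m]; print('sander',rect(P),P.min(0),P.max(0))
r=(abs(zz-.068)<.003)&(abs(w[...,1]-.205)<.02)&(w[...,0]>.6)&(w[...,0]<.66); print('roof front',np.nanmin(w[r],0))
go(.589,.198,.003,8.48)
```

```text
sander (array([428.1, 315. ]), array([80.9, 65.1]), -5.67) [0.3910942  0.27926929 0.01201693] [0.4711993  0.35142743 0.03307782]
roof front [0.62926547 0.1850576  0.06520672]
now cm [-4.700e-01 -1.000e-02  2.427e+01] after-turn cm [-4.700e-01 -2.000e-02  2.427e+01] az rad -0.0194 deg -1.11 tilt [ 0.0003 -0.0001  0.    ] j [  34.   20.    1.    0.  -71. -116.]
```

View pics/w6c.png

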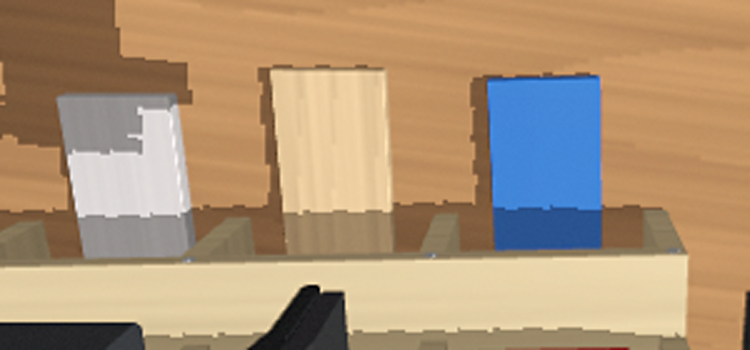

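The crop shows the aluminium strip at (130,170), the plywood strip (335,160) and the blue acrylic blank (545,160), alone in its bay. Grasping its front end.

drive_tool:
  rows:
    - {"tx":-0.2,"ty":0,"tz":3,"ax":0,"ay":0,"az":-0.019,"claw":8.7}
    - {"tx":0,"ty":0,"tz":3,"ax":0,"ay":0,"az":0,"claw":8.7}
    - {"tx":0,"ty":0,"tz":3,"ax":0,"ay":0,"az":0,"claw":8.7}
    - {"tx":0,"ty":0,"tz":3,"ax":0,"ay":0,"az":0,"claw":8.7}
    - {"tx":0,"ty":0,"tz":3,"ax":0,"ay":0,"az":0,"claw":8.7}
    - {"tx":0,"ty":0,"tz":3,"ax":0,"ay":0,"az":0,"claw":8.7}
    - {"tx":0,"ty":0,"tz":2.5,"ax":0,"ay":0,"az":0,"claw":8.7}
    - {"tx":0,"ty":0,"tz":1.5,"ax":0,"ay":0,"az":0,"claw":8.7}
    - {"tx":0,"ty":0,"tz":1,"ax":0,"ay":0,"az":0,"claw":8.7}
    - {"tx":0,"ty":0,"tz":0,"ax":0,"ay":0,"az":0,"claw":8.7}

```text
time_s: 12.15
tcp_pos: [0.5851, 0.1975, 0.0135]
ee_rot: [[-0.989, -0.147, -0.004], [-0.147, 0.989, -0.002], [0.004, -0.002, -1.0]]
wrist_force: [1.3, -0.0, 0.4]
gripper_width: 0.999
gripper_force: 0.0
```

drive_tool:
  rows:
    - {"tx":0,"ty":0,"tz":0,"ax":0,"ay":0,"az":0,"claw":8.7}
    - {"tx":0,"ty":0,"tz":0,"ax":0,"ay":0,"az":0,"claw":8.7}
    - {"tx":0,"ty":0,"tz":0,"ax":0,"ay":0,"az":0,"claw":8.7}

```text
time_s: 12.4
tcp_pos: [0.587, 0.1998, 0.0172]
ee_rot: [[-0.989, -0.149, 0.003], [-0.149, 0.989, 0.002], [-0.003, 0.001, -1.0]]
wrist_force: [-0.7, -0.0, 0.3]
gripper_width: 1.001
gripper_force: 0.0
```

Run:
```python
from m import *
s=sense();print(s['tcp_pos'],s['wrist_force']); go(.587,.198,.003,8.48)
im,d,w=cloud('wrist'); blobs(im,w,'blue',200)
```

```text
[0.5870467  0.19979856 0.01724789] [-0.70455253 -0.03667088  0.30352336]
now cm [ 0.04 -0.18  1.42] after-turn cm [ 0.03 -0.18  1.42] az rad 0.0016 deg 0.09 tilt [-0.0016  0.0027  0.    ] j [  34.   33.  -14.    0.  -43. -115.]
blue [ 204  192  101   75 7289] 0.0105 (array([583.4, 197.7]), array([56.1, 44.7]), -81.91)
blue [ 210  296   91   47 3089] 0.0105 (array([642. , 206.8]), array([55.7, 35. ]), -80.33)
```

drive_tool:
  rows:
    - {"tx":0,"ty":-0.15,"tz":0.5,"ax":0,"ay":0,"az":0,"claw":8.7}
    - {"tx":0,"ty":0,"tz":0.4,"ax":0,"ay":0,"az":0,"claw":8.7}
    - {"tx":0,"ty":0,"tz":0.3,"ax":0,"ay":0,"az":0,"claw":8.7}
    - {"tx":0,"ty":0,"tz":0.2,"ax":0,"ay":0,"az":0,"claw":8.7}
    - {"tx":0,"ty":0,"tz":0,"ax":0,"ay":0,"az":0,"claw":8.7}
    - {"tx":0,"ty":0,"tz":0,"ax":0,"ay":0,"az":0,"claw":7}
    - {"tx":0,"ty":0,"tz":0,"ax":0,"ay":0,"az":0,"claw":6}

```text
time_s: 13.03
tcp_pos: [0.5863, 0.198, 0.0015]
ee_rot: [[-0.989, -0.149, 0.0], [-0.149, 0.989, -0.0], [-0.0, -0.0, -1.0]]
wrist_force: [0.5, -0.6, 0.2]
gripper_width: 0.923
gripper_force: 0.0
```

drive_tool:
  rows:
    - {"tx":0,"ty":0,"tz":0,"ax":0,"ay":0,"az":0,"claw":5.7}
    - {"tx":0,"ty":0,"tz":0,"ax":0,"ay":0,"az":0,"claw":5.2}
    - {"tx":0,"ty":0,"tz":0,"ax":0,"ay":0,"az":0,"claw":5.2}
    - {"tx":0,"ty":0,"tz":0,"ax":0,"ay":0,"az":0,"claw":5.2}
    - {"tx":0,"ty":0,"tz":0,"ax":0,"ay":0,"az":0,"claw":5.2}
    - {"tx":0,"ty":0,"tz":0,"ax":0,"ay":0,"az":0,"claw":5.2}

```text
time_s: 13.53
tcp_pos: [0.5862, 0.198, 0.0017]
ee_rot: [[-0.989, -0.149, 0.0], [-0.149, 0.989, 0.0], [-0.0, 0.0, -1.0]]
wrist_force: [0.6, 0.3, 0.0]
gripper_width: 0.638
gripper_force: 30.0
```

drive_tool:
  rows:
    - {"tx":0.5,"ty":0,"tz":-0.1,"ax":0,"ay":0,"az":0,"claw":5.2}
    - {"tx":1,"ty":0,"tz":0,"ax":0,"ay":0,"az":0,"claw":5.2}
    - {"tx":1.5,"ty":0,"tz":0,"ax":0,"ay":0,"az":0,"claw":5.2}
    - {"tx":1.5,"ty":0,"tz":0,"ax":0,"ay":0,"az":0,"claw":5.2}
    - {"tx":1.5,"ty":0,"tz":0,"ax":0,"ay":0,"az":0,"claw":5.2}
    - {"tx":1.5,"ty":0,"tz":0,"ax":0,"ay":0,"az":0,"claw":5.2}
    - {"tx":1.5,"ty":0,"tz":0,"ax":0,"ay":0,"az":0,"claw":5.2}
    - {"tx":1.5,"ty":0,"tz":0,"ax":0,"ay":0,"az":0,"claw":5.2}
    - {"tx":1.5,"ty":0,"tz":0,"ax":0,"ay":0,"az":0,"claw":5.2}
    - {"tx":1,"ty":0,"tz":0,"ax":0,"ay":0,"az":0,"claw":5.2}

```text
time_s: 14.37
tcp_pos: [0.4557, 0.1778, 0.0024]
ee_rot: [[-0.989, -0.149, -0.001], [-0.149, 0.989, -0.001], [0.001, -0.001, -1.0]]
wrist_force: [-0.3, -0.4, -1.7]
gripper_width: 0.638
gripper_force: 30.0
```

drive_tool:
  rows:
    - {"tx":0,"ty":0,"tz":0,"ax":0,"ay":0,"az":0,"claw":5.2}
    - {"tx":0,"ty":0,"tz":0,"ax":0,"ay":0,"az":0,"claw":5.2}
    - {"tx":0,"ty":0,"tz":0,"ax":0,"ay":0,"az":0,"claw":5.2}
    - {"tx":0,"ty":0,"tz":0,"ax":0,"ay":0,"az":0,"claw":5.2}

```text
time_s: 14.7
tcp_pos: [0.4586, 0.179, 0.0026]
ee_rot: [[-0.989, -0.149, 0.001], [-0.149, 0.989, 0.001], [-0.001, 0.0, -1.0]]
wrist_force: [0.1, 0.3, -1.8]
gripper_width: 0.638
gripper_force: 30.0
```

Run:
```python
from m import *
s=sense();print(s['tcp_pos'],s['wrist_force'])
im,d,w=cloud('side'); blobs(im,w,'blue',200)
im,d,w=cloud('scene'); blobs(im,w,'blue',200)
im,d,w=cloud('wrist'); blobs(im,w,'blue',200)
```

```text
[0.45857068 0.17902031 0.002592  ] [ 0.11175422  0.32543571 -1.78266161]
blue [199 227  55  19 723] 0.0114 (array([543.2, 193.9]), array([142. ,  58.8]), 8.5)
blue [   0  235   41   91 2367] 0.1193 (array([924. , 500.4]), array([155.6,  48.4]), -87.41)
blue [320  86  25  34 389] 0.138 (array([926.4, 422.1]), array([84.4, 30.6]), 7.55)
blue [299  90  19  17 230] 0.1067 (array([909.9, 526.3]), array([97.8, 34.5]), -83.91)
blue [245 175  36  23 301] 0.0098 (array([542.5, 190.1]), array([140.2,  58.5]), 11.02)
blue [370 222  25  23 337] 0.058 (array([ 735.3, -201.7]), array([57.5, 23.3]), -40.83)
blue [ 203  202  110   65 6876] 0.0114 (array([450.6, 178.2]), array([56.5, 34.5]), -81.81)
blue [ 208  296  101   31 2960] 0.0112 (array([495.7, 184.9]), array([55.9, 21.5]), -81.15)
```

drive_tool:
  rows:
    - {"tx":0,"ty":0,"tz":0.1,"ax":0,"ay":0,"az":0,"claw":5.7}
    - {"tx":0,"ty":0,"tz":0,"ax":0,"ay":0,"az":0,"claw":7}
    - {"tx":0,"ty":0,"tz":0,"ax":0,"ay":0,"az":0,"claw":8.7}
    - {"tx":0,"ty":0,"tz":0,"ax":0,"ay":0,"az":0,"claw":8.7}
    - {"tx":0,"ty":0,"tz":-1.5,"ax":0,"ay":0,"az":0,"claw":8.7}
    - {"tx":-1.5,"ty":0,"tz":-1.5,"ax":0,"ay":0,"az":0,"claw":8.7}
    - {"tx":-2,"ty":0,"tz":0,"ax":0,"ay":0,"az":0,"claw":8.7}
    - {"tx":-2,"ty":0,"tz":0,"ax":0,"ay":0,"az":0,"claw":8.7}
    - {"tx":-0.9,"ty":0,"tz":0,"ax":0,"ay":0,"az":0,"claw":8.7}
    - {"tx":0,"ty":0,"tz":0,"ax":0,"ay":0,"az":0,"claw":8.7}

```text
time_s: 15.68
tcp_pos: [0.5226, 0.1886, 0.0315]
ee_rot: [[-0.989, -0.148, 0.001], [-0.148, 0.989, 0.001], [-0.001, 0.001, -1.0]]
wrist_force: [-0.7, -1.0, 0.2]
gripper_width: 0.998
gripper_force: 0.0
```

drive_tool:
  rows:
    - {"tx":0,"ty":0,"tz":0,"ax":0,"ay":0,"az":0,"claw":8.7}
    - {"tx":0,"ty":0,"tz":0,"ax":0,"ay":0,"az":0,"claw":8.7}
    - {"tx":0,"ty":0,"tz":0,"ax":0,"ay":0,"az":0,"claw":8.7}

```text
time_s: 15.93
tcp_pos: [0.5197, 0.1877, 0.0313]
ee_rot: [[-0.989, -0.149, -0.001], [-0.149, 0.989, -0.001], [0.002, -0.001, -1.0]]
wrist_force: [1.2, -0.6, -0.4]
gripper_width: 1.001
gripper_force: 0.0
```

Run:
```python
from m import *
s=sense();print(s['tcp_pos'])
im,d,w=cloud('wrist'); blobs(im,w,'blue',200)
go(.5225,.1887,.0025,8.5)
```

```text
[0.51968145 0.18767892 0.03127114]
blue [  207    80   103   187 17667] 0.0106 (array([489.8, 184. ]), array([112.9,  55.9]), 8.69)
blue [ 217  296   84   47 2762] 0.0105 (array([585. , 198.5]), array([55.8, 37.3]), -80.49)
now cm [-0.27  0.05  2.89] after-turn cm [-0.27  0.05  2.89] az rad 0.0018 deg 0.1 tilt [ 0.0006 -0.001   0.    ] j [  37.   27.  -23.   -0.  -40. -118.]
```

drive_tool:
  rows:
    - {"tx":-0.2,"ty":0,"tz":1,"ax":0,"ay":0,"az":0,"claw":8.7}
    - {"tx":0,"ty":0,"tz":1,"ax":0,"ay":0,"az":0,"claw":8.7}
    - {"tx":0,"ty":0,"tz":0.5,"ax":0,"ay":0,"az":0,"claw":8.7}
    - {"tx":0,"ty":0,"tz":0.3,"ax":0,"ay":0,"az":0,"claw":8.7}
    - {"tx":0,"ty":0,"tz":0,"ax":0,"ay":0,"az":0,"claw":8.7}
    - {"tx":0,"ty":0,"tz":0,"ax":0,"ay":0,"az":0,"claw":7}
    - {"tx":0,"ty":0,"tz":0,"ax":0,"ay":0,"az":0,"claw":6}
    - {"tx":0,"ty":0,"tz":0,"ax":0,"ay":0,"az":0,"claw":5.7}
    - {"tx":0,"ty":0,"tz":0,"ax":0,"ay":0,"az":0,"claw":5.2}
    - {"tx":0,"ty":0,"tz":0,"ax":0,"ay":0,"az":0,"claw":5.2}

```text
time_s: 16.82
tcp_pos: [0.5231, 0.1885, 0.0039]
ee_rot: [[-0.989, -0.149, 0.001], [-0.149, 0.989, 0.0], [-0.001, 0.0, -1.0]]
wrist_force: [-0.3, 0.1, 0.5]
gripper_width: 0.705
gripper_force: 0.0
```

drive_tool:
  rows:
    - {"tx":0,"ty":0,"tz":0,"ax":0,"ay":0,"az":0,"claw":5.2}
    - {"tx":0,"ty":0,"tz":0,"ax":0,"ay":0,"az":0,"claw":5.2}
    - {"tx":0,"ty":0,"tz":0,"ax":0,"ay":0,"az":0,"claw":5.2}
    - {"tx":0,"ty":0,"tz":0,"ax":0,"ay":0,"az":0,"claw":5.2}

```text
time_s: 17.15
tcp_pos: [0.523, 0.1885, 0.0038]
ee_rot: [[-0.989, -0.149, 0.0], [-0.149, 0.989, 0.0], [-0.0, 0.0, -1.0]]
wrist_force: [0.1, -0.1, 1.3]
gripper_width: 0.636
gripper_force: 30.0
```

Run:
```python
from m import *
s=sense();print(s['tcp_pos'])
im,d,w=cloud('wrist'); blobs(im,w,'blue',200)
go(.5439,-.24,.25,4.1)
```

```text
[0.5230252  0.18852595 0.00376939]
blue [  197    70   122   197 22095] 0.0106 (array([483.9, 182.9]), array([100.8,  56.5]), 8.43)
blue [ 209  296   99   31 2956] 0.0105 (array([561.5, 194.9]), array([55.7, 21.1]), -81.07)
now cm [  4.33 -42.68 -24.63] after-turn cm [  0.98 -42.89 -24.62] az rad 0.0783 deg 4.49 tilt [-0.0002  0.0003  0.    ] j [  37.   30.  -24.    0.  -36. -118.]
```

drive_tool:
  rows:
    - {"tx":0,"ty":0,"tz":-1,"ax":0,"ay":0,"az":0,"claw":5.2}
    - {"tx":0.3,"ty":0,"tz":-2,"ax":0,"ay":0,"az":0,"claw":5.2}
    - {"tx":0.3,"ty":0,"tz":-3,"ax":0,"ay":0,"az":0,"claw":5.2}
    - {"tx":0.4,"ty":0,"tz":-3,"ax":0,"ay":0,"az":0,"claw":5.2}
    - {"tx":0,"ty":0,"tz":-3,"ax":0,"ay":0,"az":0,"claw":5.2}
    - {"tx":0,"ty":0,"tz":-3,"ax":0,"ay":0,"az":0,"claw":5.2}
    - {"tx":0,"ty":0,"tz":-3,"ax":0,"ay":0,"az":0,"claw":5.2}
    - {"tx":0,"ty":0,"tz":-3,"ax":0,"ay":0,"az":0,"claw":5.2}
    - {"tx":0,"ty":0,"tz":-2.5,"ax":0,"ay":0,"az":0,"claw":5.2}
    - {"tx":0,"ty":0,"tz":-1,"ax":0,"ay":0,"az":0,"claw":5.2}

```text
time_s: 18.03
tcp_pos: [0.5142, 0.1874, 0.2531]
ee_rot: [[-0.989, -0.15, 0.006], [-0.15, 0.989, 0.003], [-0.007, 0.002, -1.0]]
wrist_force: [0.7, 0.7, -0.4]
gripper_width: 0.638
gripper_force: 30.0
```

drive_tool:
  rows:
    - {"tx":0,"ty":-1.5,"tz":0,"ax":0,"ay":0,"az":0.018,"claw":5.2}
    - {"tx":0,"ty":-3,"tz":0,"ax":0,"ay":0,"az":0.02,"claw":5.2}
    - {"tx":0,"ty":-3,"tz":0,"ax":0,"ay":0,"az":0.02,"claw":5.2}
    - {"tx":0,"ty":-3,"tz":0,"ax":0,"ay":0,"az":0.02,"claw":5.2}
    - {"tx":0,"ty":-3,"tz":0,"ax":0,"ay":0,"az":0,"claw":5.2}
    - {"tx":0,"ty":-3,"tz":0,"ax":0,"ay":0,"az":0,"claw":5.2}
    - {"tx":0,"ty":-3,"tz":0,"ax":0,"ay":0,"az":0,"claw":5.2}
    - {"tx":0,"ty":-3,"tz":0,"ax":0,"ay":0,"az":0,"claw":5.2}
    - {"tx":0,"ty":-3,"tz":0,"ax":0,"ay":0,"az":0,"claw":5.2}
    - {"tx":0,"ty":-3,"tz":0,"ax":0,"ay":0,"az":0,"claw":5.2}

```text
time_s: 18.87
tcp_pos: [0.5372, -0.0982, 0.2474]
ee_rot: [[-0.997, -0.071, -0.003], [-0.071, 0.997, 0.0], [0.002, 0.001, -1.0]]
wrist_force: [0.4, 0.6, -1.0]
gripper_width: 0.638
gripper_force: 30.0
```

drive_tool:
  rows:
    - {"tx":0,"ty":-3,"tz":0,"ax":0,"ay":0,"az":0,"claw":5.2}
    - {"tx":0,"ty":-3,"tz":0,"ax":0,"ay":0,"az":0,"claw":5.2}
    - {"tx":0,"ty":-3,"tz":0,"ax":0,"ay":0,"az":0,"claw":5.2}
    - {"tx":0,"ty":-3,"tz":0,"ax":0,"ay":0,"az":0,"claw":5.2}
    - {"tx":0,"ty":-1.5,"tz":0,"ax":0,"ay":0,"az":0,"claw":5.2}
    - {"tx":0,"ty":0,"tz":0,"ax":0,"ay":0,"az":0,"claw":5.2}
    - {"tx":0,"ty":0,"tz":0,"ax":0,"ay":0,"az":0,"claw":5.2}
    - {"tx":0,"ty":0,"tz":0,"ax":0,"ay":0,"az":0,"claw":5.2}

```text
time_s: 19.53
tcp_pos: [0.5473, -0.2309, 0.2476]
ee_rot: [[-0.997, -0.072, -0.002], [-0.072, 0.997, 0.001], [0.002, 0.001, -1.0]]
wrist_force: [-0.7, -0.1, -1.7]
gripper_width: 0.636
gripper_force: 30.0
```

Run:
```python
from m import *
s=sense();print(s['tcp_pos'],s['gripper_width'])
im,d,w=cloud('wrist'); blobs(im,w,'blue',200); blobs(im,w,'white',200); cassette(w,(.5445,-.39))
go(.5446,-.390,.08,4.1)
```

```text
[ 0.5473244  -0.23086149  0.24764948] 0.6363343536830901
blue [  197    70   122   197 22006] 0.2545 (array([ 507.8, -233.3]), array([100.7,  56.4]), 4.09)
blue [ 209  296   99   31 2934] 0.2543 (array([ 586.3, -227.6]), array([55.9, 21. ]), -85.7)
white [294   0  12  54 282] 0.016 (array([ 394.6, -195.1]), array([53.9,  6.2]), -1.38)
white [  92   70   62  151 6851] 0.0247 (array([ 545.1, -389.6]), array([179.9,  56.5]), 4.21)
white [ 395  206   44   33 1324] 0.0104 (array([619. , -13.6]), array([56.4, 44.1]), -82.85)
white [ 232  280  133   16 1782] 0.3357 (array([ 516.2, -222.2]), array([35. ,  5.8]), -86.01)
walls 3586 0.0465 (array([ 545. , -389.9]), array([207.3,  83.8]), 4.07)
now cm [  1.43 -15.89  16.79] after-turn cm [  1.43 -15.88  16.8 ] az rad 0.001 deg 0.05 tilt [-0.0006 -0.0011 -0.    ] j [ -7.  18.  -2.  -0. -70. -79.]
```

drive_tool:
  rows:
    - {"tx":0.4,"ty":-1.5,"tz":0,"ax":0,"ay":0,"az":0,"claw":5.2}
    - {"tx":0.4,"ty":-3,"tz":0,"ax":0,"ay":0,"az":0,"claw":5.2}
    - {"tx":0.4,"ty":-3,"tz":0,"ax":0,"ay":0,"az":0,"claw":5.2}
    - {"tx":0.2,"ty":-3,"tz":0,"ax":0,"ay":0,"az":0,"claw":5.2}
    - {"tx":0,"ty":-3,"tz":0,"ax":0,"ay":0,"az":0,"claw":5.2}
    - {"tx":0,"ty":-1.8,"tz":0,"ax":0,"ay":0,"az":0,"claw":5.2}
    - {"tx":0,"ty":-0.6,"tz":2,"ax":0,"ay":0,"az":0,"claw":5.2}
    - {"tx":0,"ty":0,"tz":3,"ax":0,"ay":0,"az":0,"claw":5.2}
    - {"tx":0,"ty":0,"tz":3,"ax":0,"ay":0,"az":0,"claw":5.2}
    - {"tx":0,"ty":0,"tz":3,"ax":0,"ay":0,"az":0,"claw":5.2}

```text
time_s: 20.42
tcp_pos: [0.5457, -0.39, 0.1377]
ee_rot: [[-0.997, -0.073, 0.001], [-0.073, 0.997, 0.0], [-0.001, 0.0, -1.0]]
wrist_force: [-0.4, -0.3, -2.1]
gripper_width: 0.637
gripper_force: 30.0
```

drive_tool:
  rows:
    - {"tx":0,"ty":0,"tz":3,"ax":0,"ay":0,"az":0,"claw":5.2}
    - {"tx":0,"ty":0,"tz":2,"ax":0,"ay":0,"az":0,"claw":5.2}
    - {"tx":0,"ty":0,"tz":0.7,"ax":0,"ay":0,"az":0,"claw":5.2}
    - {"tx":0,"ty":0,"tz":0,"ax":0,"ay":0,"az":0,"claw":5.2}
    - {"tx":0,"ty":0,"tz":0,"ax":0,"ay":0,"az":0,"claw":5.2}
    - {"tx":0,"ty":0,"tz":0,"ax":0,"ay":0,"az":0,"claw":5.2}
    - {"tx":0,"ty":0,"tz":0,"ax":0,"ay":0,"az":0,"claw":5.2}
    - {"tx":0,"ty":0,"tz":0,"ax":0,"ay":0,"az":0,"claw":5.2}

```text
time_s: 21.08
tcp_pos: [0.5462, -0.3914, 0.0834]
ee_rot: [[-0.997, -0.072, 0.003], [-0.072, 0.997, -0.001], [-0.003, -0.001, -1.0]]
wrist_force: [0.5, -0.7, -2.3]
gripper_width: 0.637
gripper_force: 30.0
```

Run:
```python
from m import *
s=sense();print(s['tcp_pos'],s['gripper_width'])
im,d,w=cloud('wrist'); blobs(im,w,'blue',200); cassette(w,(.5445,-.39))
go(.5447,-.390,.0283,4.1)
```

```text
[ 0.54620653 -0.39139951  0.08338061] 0.6367518527793964
blue [  197    70   122   197 22022] 0.09 (array([ 506.6, -394. ]), array([100.4,  56.4]), 4.48)
blue [ 209  296   99   31 2923] 0.0902 (array([ 585.3, -388.1]), array([55.6, 21. ]), -86.02)
walls 5172 0.0466 (array([ 537. , -390.7]), array([191.5,  83.3]), 4.09)
now cm [0.13 0.15 5.47] after-turn cm [0.12 0.14 5.47] az rad 0.0003 deg 0.02 tilt [0.001  0.0023 0.    ] j [-22.  33.  -2.   0. -54. -64.]
```

drive_tool:
  rows:
    - {"tx":0.1,"ty":0.1,"tz":0.5,"ax":0,"ay":0,"az":0,"claw":5.2}
    - {"tx":0,"ty":0,"tz":1,"ax":0,"ay":0,"az":0,"claw":5.2}
    - {"tx":0,"ty":0,"tz":0.5,"ax":0,"ay":0,"az":0,"claw":5.2}
    - {"tx":0,"ty":0,"tz":0.2,"ax":0,"ay":0,"az":0,"claw":5.2}
    - {"tx":0,"ty":0,"tz":0,"ax":0,"ay":0,"az":0,"claw":5.2}
    - {"tx":0,"ty":0,"tz":0,"ax":0,"ay":0,"az":0,"claw":5.2}
    - {"tx":0,"ty":0,"tz":0,"ax":0,"ay":0,"az":0,"claw":5.2}
    - {"tx":0,"ty":0,"tz":0,"ax":0,"ay":0,"az":0,"claw":5.2}

```text
time_s: 21.8
tcp_pos: [0.5446, -0.3903, 0.0599]
ee_rot: [[-0.997, -0.072, 0.001], [-0.072, 0.997, -0.0], [-0.001, -0.0, -1.0]]
wrist_force: [-0.2, -0.9, -1.1]
gripper_width: 0.638
gripper_force: 30.0
```

Run:
```python
from m import *
s=sense();print(s['tcp_pos'],s['wrist_force'])
im,d,w=cloud('wrist'); blobs(im,w,'blue',200); cassette(w,(.5445,-.39))
go(.5447,-.390,.0283,4.1)
```

```text
[ 0.54456645 -0.39032058  0.0598621 ] [-0.16592587 -0.90926494 -1.09996103]
blue [  197    70   122   197 22060] 0.0666 (array([ 505.2, -392.7]), array([100.9,  56.4]), 4.28)
blue [ 209  296   99   31 2935] 0.0666 (array([ 583.5, -387.1]), array([55.6, 21. ]), -86.29)
walls 8739 0.0465 (array([ 527.3, -391.3]), array([172.5,  83.4]), 4.12)
now cm [-0.02  0.03  3.16] after-turn cm [-0.02  0.03  3.16] az rad 0.0002 deg 0.01 tilt [0.0003 0.0006 0.    ] j [-22.  34.  -4.   0. -52. -64.]
```

Well aligned, so I'll lower it slowly.

drive_tool:
  rows:
    - {"tx":0,"ty":0,"tz":0.5,"ax":0,"ay":0,"az":0,"claw":5.2}
    - {"tx":0,"ty":0,"tz":0.7,"ax":0,"ay":0,"az":0,"claw":5.2}
    - {"tx":0,"ty":0,"tz":0.7,"ax":0,"ay":0,"az":0,"claw":5.2}
    - {"tx":0,"ty":0,"tz":0.5,"ax":0,"ay":0,"az":0,"claw":5.2}
    - {"tx":0,"ty":0,"tz":0.3,"ax":0,"ay":0,"az":0,"claw":5.2}
    - {"tx":0,"ty":0,"tz":0.1,"ax":0,"ay":0,"az":0,"claw":5.2}
    - {"tx":0,"ty":0,"tz":0,"ax":0,"ay":0,"az":0,"claw":5.2}
    - {"tx":0,"ty":0,"tz":0,"ax":0,"ay":0,"az":0,"claw":5.2}
    - {"tx":0,"ty":0,"tz":0,"ax":0,"ay":0,"az":0,"claw":5.2}

```text
time_s: 22.6
tcp_pos: [0.5446, -0.3903, 0.0319]
ee_rot: [[-0.997, -0.072, 0.001], [-0.072, 0.997, -0.0], [-0.001, -0.0, -1.0]]
wrist_force: [-0.4, -0.8, -1.9]
gripper_width: 0.64
gripper_force: 30.0
```

drive_tool:
  rows:
    - {"tx":0,"ty":0,"tz":0.15,"ax":0,"ay":0,"az":0,"claw":5.2}
    - {"tx":0,"ty":0,"tz":0.1,"ax":0,"ay":0,"az":0,"claw":5.2}
    - {"tx":0,"ty":0,"tz":0.1,"ax":0,"ay":0,"az":0,"claw":5.2}
    - {"tx":0,"ty":0,"tz":0,"ax":0,"ay":0,"az":0,"claw":5.2}
    - {"tx":0,"ty":0,"tz":0,"ax":0,"ay":0,"az":0,"claw":5.2}
    - {"tx":0,"ty":0,"tz":0,"ax":0,"ay":0,"az":0,"claw":5.2}

```text
time_s: 23.1
tcp_pos: [0.5443, -0.3902, 0.0281]
ee_rot: [[-0.997, -0.072, 0.0], [-0.072, 0.997, -0.0], [0.0, -0.0, -1.0]]
wrist_force: [0.0, -0.2, -1.5]
gripper_width: 0.636
gripper_force: 30.0
```

drive_tool:
  rows:
    - {"tx":0,"ty":0,"tz":0,"ax":0,"ay":0,"az":0,"claw":5.7}
    - {"tx":0,"ty":0,"tz":0,"ax":0,"ay":0,"az":0,"claw":6}
    - {"tx":0,"ty":0,"tz":0,"ax":0,"ay":0,"az":0,"claw":6.5}
    - {"tx":0,"ty":0,"tz":0,"ax":0,"ay":0,"az":0,"claw":7.2}
    - {"tx":0,"ty":0,"tz":0,"ax":0,"ay":0,"az":0,"claw":7.2}
    - {"tx":0,"ty":0,"tz":-0.5,"ax":0,"ay":0,"az":0,"claw":7.2}
    - {"tx":0,"ty":0,"tz":-1,"ax":0,"ay":0,"az":0,"claw":7.2}
    - {"tx":0,"ty":0,"tz":-2,"ax":0,"ay":0,"az":0,"claw":7.2}
    - {"tx":0,"ty":0,"tz":-3,"ax":0,"ay":0,"az":0,"claw":7.2}
    - {"tx":0,"ty":0,"tz":-4,"ax":0,"ay":0,"az":0,"claw":8.7}

```text
time_s: 23.93
tcp_pos: [0.5427, -0.3893, 0.1323]
ee_rot: [[-0.997, -0.071, -0.005], [-0.071, 0.997, 0.003], [0.005, 0.003, -1.0]]
wrist_force: [1.2, -0.2, -1.3]
gripper_width: 0.851
gripper_force: 0.0
```

drive_tool:
  rows:
    - {"tx":0,"ty":0,"tz":-4,"ax":0,"ay":0,"az":0,"claw":8.7}
    - {"tx":0,"ty":0,"tz":-4,"ax":0,"ay":0,"az":0,"claw":8.7}
    - {"tx":0,"ty":0,"tz":-3,"ax":0,"ay":0,"az":0,"claw":8.7}
    - {"tx":0,"ty":3,"tz":0,"ax":0,"ay":0,"az":0,"claw":8.7}
    - {"tx":0,"ty":3,"tz":0,"ax":0,"ay":0,"az":0,"claw":8.7}
    - {"tx":0,"ty":3,"tz":0,"ax":0,"ay":0,"az":0,"claw":8.7}
    - {"tx":0,"ty":2,"tz":0,"ax":0,"ay":0,"az":0,"claw":8.7}
    - {"tx":0,"ty":0,"tz":0,"ax":0,"ay":0,"az":0,"claw":8.7}
    - {"tx":0,"ty":0,"tz":0,"ax":0,"ay":0,"az":0,"claw":8.7}
    - {"tx":0,"ty":0,"tz":0,"ax":0,"ay":0,"az":0,"claw":8.7}

```text
time_s: 24.77
tcp_pos: [0.5366, -0.2808, 0.2439]
ee_rot: [[-0.997, -0.072, 0.001], [-0.072, 0.997, -0.001], [-0.001, -0.001, -1.0]]
wrist_force: [-0.9, -0.6, -0.3]
gripper_width: 1.002
gripper_force: 0.0
```

Run:
```python
from m import *
im,d,w=cloud('wrist'); save('w9.png',im,1.5); blobs(im,w,'blue',200); blobs(im,w,'white',200); cassette(w,(.5445,-.39))
```

```text
blue [ 133   83   61  151 7197] 0.0346 (array([ 544.2, -389.8]), array([179. ,  56.1]), 4.3)
blue [ 293  301   48   26 1011] 0.0547 (array([ 728.8, -190.2]), array([58.1, 20.2]), -80.4)
white [338   0  16  67 363] 0.0161 (array([ 388.1, -194.9]), array([67.3,  6.2]), -1.63)
white [429 216  48  23 982] 0.0102 (array([610.9, -14.9]), array([56.8, 28.6]), -84.53)
white [203 256  38  11 291] 0.0123 (array([ 682.8, -320.7]), array([46.6, 11.7]), -86.88)
white [ 233  276  187   43 3630] 0.3317 (array([ 504.9, -264.6]), array([49.6,  7.4]), -87.03)
walls 3170 0.0465 (array([ 544.6, -390.2]), array([207.1,  83.7]), 4.05)
```

View pics/w9.png

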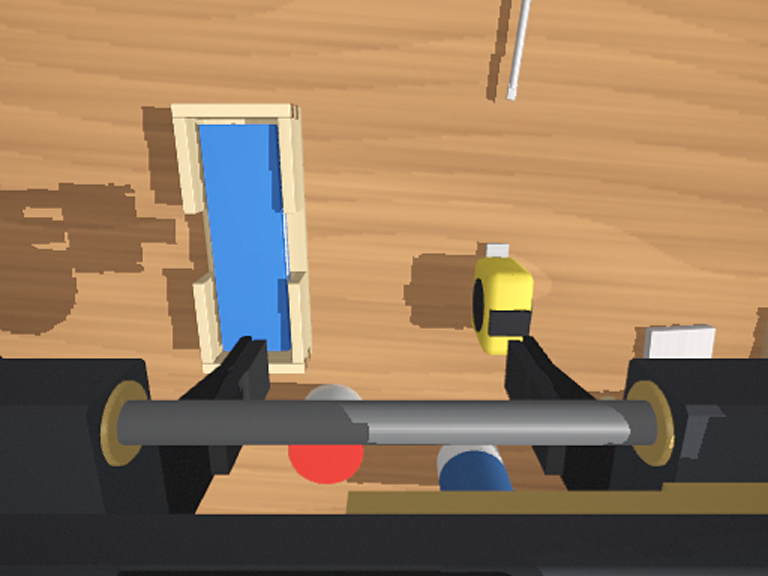

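The view shows blank2 flat in the cassette at (245,235), with a white sliver of the pad below it at (290,240). Its top is at z = 34.6 mm, 0.4 mm off centre, and the arm is clear. Handing in.

```bash
python3 -c "
from station import *
print(finish_job())"
```

```text
the job is handed in; nothing more can be done
None
```

The job is handed in: the pad and the second blank lie stacked on the first blank in the cassette, both measured within about 0.5 mm of its centre and let go, with the arm clear at about 25 s of the 72 s allowed; the judge returned no verdict.

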